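# Back off the ratchet take-up reel in a festival-tower workshop

### The job

The larger of the two bench reels has been wound up and must go back to its starting position for the next job. Lift its holding pawl out of the ratchet teeth by throwing the ball-ended handle right over, away from the reel, so that it stays lifted; then turn the reel backwards (clockwise seen from above) by its crank grip until the crank arm is against the stop post. Let go, leave the pawl lifted, and do not disturb the smaller reel.

Things in the scene. Friction and masses are not known exactly. Their poses are not given: they have to be found in the camera images.
- reel: Larger ratchet reel, bolted down: steel base disc 170 mm wide, toothed wheel 140 mm wide, wooden drum. Origin on its upright turning axis at bench height; +x points to the pawl hinge, z up. The wheel turns freely counterclockwise from above; clockwise the lowered pawl stops it within one tooth (30 deg). Pawl lifted, it turns clockwise with under 3 N and stays where left.
- crank_knob (a point): Centre, 89 mm above the bench, of the larger reel's upright wooden crank grip: 22 mm wide, 42 mm tall, freely spinning, 60 mm from the axis, on a flat arm (16 mm wide, 56 to 64 mm high, ending 82 mm from the axis). At the start the arm points 189 to 252 deg counterclockwise from the reel's +x.
- stop_post (a point): Top of the larger reel's stop post: upright steel pin 10 mm wide, 66 mm high, 77 mm from the axis. When the crank arm rests against it, the arm points 120 deg counterclockwise from the reel's +x (10 deg before the post) and can go no further clockwise.
- pawl_ball (a point): Centre of the 24 mm wooden ball on the larger reel's pawl handle, 58 mm from its hinge, a pin along the reel's y at x = 100 mm, 36 mm high. Lowered, it leans 13 to 25 deg (by the tooth under it) from upright towards the axis; thrown over, 35 deg away (x = 133 mm). Swings with 1 to 2 N; falls back unless taken 20 deg past upright, then stays over. Can be pinched along y; it turns in the fingers.
- small_crank_knob (a point): Centre of the crank grip of the smaller reel: same make at 0.7 times the size (base 119 mm wide, this point 62 mm above the bench, 42 mm from its axis). To be left as it is.
Mind the look-alikes: they are no part of the job. Leave any red or yellow look-alike of the reel alone.

How it is judged:
By the outcome, as a careful person would: the job done as asked, in the order asked, and still so for the second after the job is handed in, with the robot touching nothing.
It also fails if it takes over 45 s, if anything falls off the work surface, if the arm or the gripper's body presses on something with over 40 N, if the wrist force passes 120 N, or if a joint passes its speed limit or range.

### The arm

A 7-joint arm with a two-finger parallel gripper is mounted at the origin on the work surface. World frame = base frame: x ahead of the robot, y to its left, z up, the work surface at z = 0. Lengths are in m, angles in rad, forces in N, time in s.
With the tool pointing down it reaches from about 0.4 to 0.85 m from the base axis. Payload 6.9 kg.
Tool frame: the origin (TCP) lies midway between the tips of the shut fingers; the grasp point (between the pads) lies 19 mm behind it; x points along the fingers, y is the direction in which the jaws open and shut, and the axes are right-handed (so a half turn about x gives the same grasp; the last joint's range is limited). The gripper opens to 85 mm and grips with 20 to 120 N. Pads are 22 mm wide; open, the fingers measure 114 mm over their backs; the gripper's body (76 mm by 85 mm) begins 54 mm behind the grasp point. The pads swing forward as they close: fully open they stand 13 mm farther back than shut.
Start: joints at [1.274, 0.507, -0.238, 1.5, 0.126, 1.149, -0.155], TCP at [0.244, -0.575, 0.231] pointing down, gripper open.
Joint ranges: [-3.08, 3.08], [-0.24, 2.05], [-1.43, 1.35], [0, 2.5], [-1.52, 4.66], [0.17, 1.96], [-2.89, 2.89]. Speed limits (rad/s): [2.39, 2.39, 3.14, 3.14, 3.14, 3.14, 3.14].

### API

Orientations are given as a rotation vector (axis times angle).
In Python, from bench import telemetry, optics, job gives the robot as it stands. The module is installed in compiled form; this text tells all that it offers.
- The arm moves only by the tool jog_arm, never from a script. Its argument "commands" is a list of rows, each an object of numbers: "tx", "ty", "tz": the shift along the tool's x, y, z in mm; "turn": the turn about the tool's x in degrees; "fingers": the opening in per cent of the stroke, from 0 (shut) to 100 (fully open). In form: [{"tx": .., "ty": .., "tz": .., "turn": .., "fingers": ..}, ...]. A call has 1 to 20 rows; each row shifts and turns the pose as measured when the row begins, along the tool's axes as they then stand; what a row does not reach is not made up. A row lasts 1/12 s, in which the tool goes at most 41.7 mm and 7.16 degrees, less where a joint would pass 70% of its speed; a pose out of reach is approached as far as the arm can. A call with a gripper value outside its range is refused whole. The fingers move at their own pace and stop on an object; "newtons" is the grip in N (left out, the last holds). Time passes only in rows, so rows that do not move let the fingers close. It gives the time, the measured TCP pose, the force and the opening at its end, in the units of the state.
- telemetry.state(): the state, without advancing time (a new reading comes with each control period).
- optics.snapshot(name): name is "scene" or "side" or "wrist"; returns a dict with "frame" (384x512x3 uint8, blue, green, red), "intrinsics" (3x3 intrinsics, pixels), "k1" (the pictures are not rectified: a ray, as slopes to the right and down, at radius r is drawn at 1 + k1 r^2 times it, then the intrinsics apply), "eye" and "rotation" of the camera in the world; the wrist camera has in their place "T_tool_cam" (4x4, takes a point from camera to tool coordinates, whose origin is the TCP and whose axes are the tool frame's). Camera axes: x right, y down, z forward; pixel columns grow to the right and rows downward; lengths in m; the calibration is good to about 2 mm. A picture is of the moment at which its call begins: read the wrist's pose just before it. There is no depth.
- job.sign_off(): hands the job in, once; it reports no verdict.
Trained networks look in a picture, given as the dict that the camera call returned (one of the last four; its "shot" number tells which), for a name from the list of things; names that differ only in an ending like _2 or _b are one class to them, and where a whole thing is asked for, a point or a joint stands for the part that bears it (a point fixed in the world has none). Each returns a list of dicts, best first, with "score" (0 to 1); they miss things now and then, are a little off and sometimes report something else, mostly with a low value. They report only what shows in the picture. A call takes as long as a camera call. They do not tell look-alikes from the thing itself.
- optics.recognise(picture, query): "box" ([left, top, right, bottom] as shares, 0 to 1, of the picture: columns of its width, rows of its height, round what is visible of it).
- optics.silhouettes(picture, query): "region" (384x512 bool, what is visible of it) and "box" ([left, top, right, bottom] as shares, 0 to 1, of the picture: columns of its width, rows of its height, round what is visible of it).
- optics.pinpoint(picture, query): "location" ([row, column] as shares, 0 to 1, of the picture: columns of its width, rows of its height: a listed point, or the origin of a listed thing).
The state is a dict: "clock": time; "q": joint angles; "joint_velocities": joint speeds; "joint_efforts": joint torques, N m; "position": TCP position; "ee_rot": TCP orientation; "force": force on the tool from outside, world axes, zero at the start; "ft_torque": the same for the moment, N m; "grip_width": finger opening in m.
Only numpy, scipy, OpenCV 4.12 (cv2) and the standard library are available. Lean on these libraries where they do the work, as an engineer would, in place of code of your own. Each camera call takes 0.05 s, during which the arm holds its last target. There are 200 camera calls.

## Working session

There is one attempt and no reset: what is moved stays moved. The work goes in short steps, Python scripts to look and compute and a tool call to move; the robot and the scene stay as the last step left them, time stands still between calls to the robot, and variables do not carry over. Pictures are saved under pics/ and viewed, about 8 in all and at most 12, crops included, and the job is handed in when it is done.

Besides the shell and the picture viewer there is one more tool, called after "Call:" by a JSON object that holds its "name" and its "arguments", one argument or row to a line. jog_arm: Moves the arm, as the interface text tells. Its arguments: {"type":"object","properties":{"commands":{"type":"array","items":{"type":"object","properties":{"tx":{"type":"number"},"ty":{"type":"number"},"tz":{"type":"number"},"turn":{"type":"number"},"fingers":{"type":"number"}}}},"newtons":{"type":"number"}},"required":["commands"]}

```bash
mkdir -p pics
cat > h.py <<'E'
import numpy as np, cv2
from scipy.spatial.transform import Rotation as R
from bench import telemetry, optics, job
def snap(n):
    s=telemetry.state(); p=optics.snapshot(n)
    if n=="wrist":
        T=np.eye(4);T[:3,:3]=R.from_rotvec(s["ee_rot"]).as_matrix();T[:3,3]=s["position"]
        T=T@np.array(p["T_tool_cam"]);p["E"]=T[:3,3];p["Rm"]=T[:3,:3]
    else: p["E"]=np.array(p["eye"]);p["Rm"]=np.array(p["rotation"])
    return p
def ray(p,loc):
    K=np.array(p["intrinsics"]);h,w=p["frame"].shape[:2]
    u=np.array([loc[1]*w,loc[0]*h]);d=np.array([(u[0]-K[0,2])/K[0,0],(u[1]-K[1,2])/K[1,1]])
    x=d.copy()
    for _ in range(30): x=d/(1+p["k1"]*(x@x))
    r=p["Rm"]@np.array([x[0],x[1],1]);return p["E"],r/np.linalg.norm(r)
def at(p,loc,z):
    e,r=ray(p,loc);return e+r*(z-e[2])/r[2]
def tri(rs):
    A=sum(np.eye(3)-np.outer(r,r) for e,r in rs);b=sum((np.eye(3)-np.outer(r,r))@e for e,r in rs)
    x=np.linalg.solve(A,b);return x,[np.linalg.norm((np.eye(3)-np.outer(r,r))@(x-e)) for e,r in rs]
Z=dict(reel=0,crank_knob=.089,stop_post=.066,pawl_ball=.092,small_crank_knob=.062)
E
cat > look.py <<'E'
import sys;from h import *
for n in sys.argv[2:]:
    p=snap(n);cv2.imwrite(f"pics/{sys.argv[1]}_{n}.png",p["frame"])
    for q in Z:
        for d in optics.pinpoint(p,q)[:5]:
            l=np.array(d["location"]);print(n,q,round(d["score"],2),(l*[384,512]).round(),at(p,l,Z[q]).round(4))
s=telemetry.state();print({k:np.round(v,3) for k,v in s.items()})
E
python3 look.py a scene side wrist
```

```text
Traceback (most recent call last):
  File "look.py", line 6, in <module>
    l=np.array(d["location"]);print(n,q,round(d["score"],2),(l*[384,512]).round(),at(p,l,Z[q]).round(4))
                                                                                  ~~^^^^^^^^^^
  File "h.py", line 18, in at
    e,r=ray(p,loc);return e+r*(z-e[2])/r[2]
                                       ~^^^
IndexError: invalid index to scalar variable.
```

```bash
sed -i 's/p\["Rm"\]=np.array(p\["rotation"\])/p["Rm"]=R.from_rotvec(p["rotation"]).as_matrix()/' h.py
python3 look.py a scene side wrist; python3 -c "
import cv2,numpy as np
cv2.imwrite('pics/a2.png',cv2.resize(np.vstack([cv2.imread('pics/a_scene.png'),cv2.imread('pics/a_side.png')]),(400,600)))"
```

```text
scene reel 0.9 [286. 244.] [0.5445 0.1749 0.    ]
scene reel 0.69 [218. 377.] [0.1539 0.306  0.    ]
scene reel 0.59 [158. 215.] [ 0.2554 -0.2014  0.    ]
scene reel 0.32 [284. 275.] [0.4927 0.2263 0.    ]
scene crank_knob 0.64 [200. 414.] [0.1173 0.3746 0.089 ]
scene crank_knob 0.6 [141. 231.] [ 0.2441 -0.1379  0.089 ]
scene crank_knob 0.58 [242. 244.] [0.4973 0.1361 0.089 ]
scene crank_knob 0.26 [280. 280.] [0.5262 0.2651 0.089 ]
scene stop_post 0.93 [149. 240.] [ 0.2322 -0.1151  0.066 ]
scene stop_post 0.85 [212. 415.] [0.1306 0.3908 0.066 ]
scene stop_post 0.84 [280. 276.] [0.5189 0.249  0.066 ]
scene pawl_ball 0.53 [284. 218.] [0.6216 0.1724 0.092 ]
scene pawl_ball 0.5 [212. 371.] [0.2286 0.313  0.092 ]
scene small_crank_knob 0.8 [182. 160.] [ 0.4756 -0.1913  0.062 ]
side reel 0.73 [191. 343.] [ 0.261  -0.1926  0.    ]
side reel 0.67 [204. 197.] [0.5363 0.1672 0.    ]
side reel 0.65 [321. 254.] [0.1578 0.3066 0.    ]
side reel 0.28 [143. 292.] [ 0.5279 -0.2568  0.    ]
side crank_knob 0.95 [184. 211.] [0.4991 0.1338 0.089 ]
side crank_knob 0.69 [333. 250.] [0.1153 0.3621 0.089 ]
[... 274 characters left out ...]
0.092 ]
side pawl_ball 0.57 [169. 172.] [0.6247 0.1766 0.092 ]
side pawl_ball 0.55 [161. 330.] [ 0.3207 -0.182   0.092 ]
side small_crank_knob 0.69 [145. 291.] [ 0.4752 -0.186   0.062 ]
{'clock': np.float64(1.0), 'q': array([ 1.275,  0.507, -0.238,  1.5  ,  0.126,  1.149, -0.155]), 'joint_velocities': array([-0.001,  0.002,  0.   ,  0.   ,  0.   , -0.001,  0.   ]), 'joint_efforts': array([-1.0000e-03, -6.2038e+01, -2.1850e+00, -2.4997e+01,  1.4000e-02,
        2.0000e-03, -0.0000e+00]), 'position': array([ 0.244, -0.575,  0.231]), 'ee_rot': array([ 2.001,  0.407, -2.001]), 'force': array([-0.44 , -0.547, -0.291]), 'ft_torque': array([ 0.026, -0.039,  0.019]), 'grip_width': np.float64(0.085)}
```

View pics/a_scene.png

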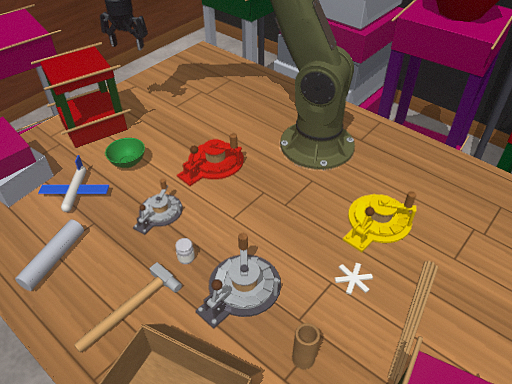

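View pics/a_side.png

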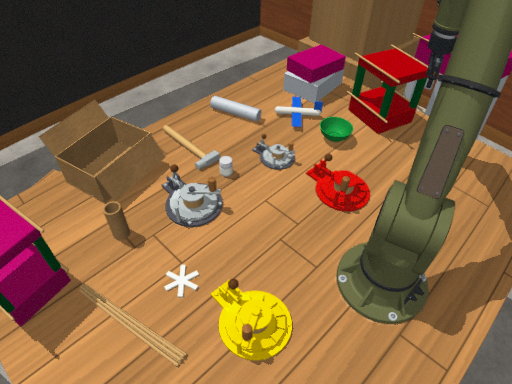

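Run:
```python
from h import *
s=telemetry.state();M=R.from_rotvec(s["ee_rot"]).as_matrix();print(M.round(3))
p=snap("wrist");print(np.array(p["T_tool_cam"]).round(3),p["intrinsics"],p["k1"])
print((M.T@(np.array([.47,.15,.30])-s["position"])*1000).round())
pt=lambda L:None
a=[snap("scene"),snap("side")]
K=dict(crank=[(242,244),(184,211)],post=[(280,276),(204,176)],pawl=[(284,218),(169,172)],reel=[(286,244),(204,197)])
for k,v in K.items():
    x,e=tri([ray(p,np.array(l)/[384,512]) for p,l in zip(a,v)]);print(k,x.round(4),np.round(e,4))
for p,(c,r),n in zip(a,[(240,285),(192,192)],"ab"):
    cv2.imwrite(f"pics/crop{n}.png",cv2.resize(p["frame"][r-60:r+60,c-80:c+80],None,fx=4.5,fy=4.5,interpolation=cv2.INTER_CUBIC))
```

```text
[[ 0.     0.391 -0.92 ]
 [ 0.    -0.92  -0.391]
 [-1.    -0.    -0.   ]]
[[-0.    -0.314  0.95  -0.142]
 [ 1.    -0.     0.    -0.   ]
 [ 0.     0.95   0.314 -0.08 ]
 [ 0.     0.     0.     1.   ]] [[305.88436917   0.         250.33764315]
 [  0.         305.88436917 189.95503757]
 [  0.           0.           1.        ]] -0.07160188471340856
[ -69. -579. -491.]
crank [0.4977 0.136  0.0895] [0.0008 0.0008]
post [0.5203 0.2469 0.071 ] [0.0039 0.0039]
pawl [0.622  0.1755 0.0937] [0.0022 0.0022]
reel [ 0.5402  0.1672 -0.0073] [0.0048 0.0048]
```

View pics/cropa.png

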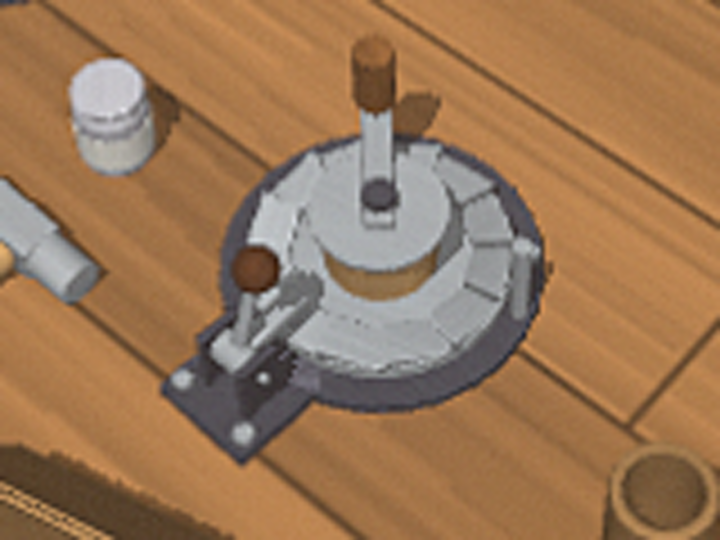

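Call:
{"name": "jog_arm", "arguments": {
  "commands": [
    {"tx": -8, "ty": -28, "tz": -30},
    {"tx": -8, "ty": -28, "tz": -30},
    {"tx": -8, "ty": -28, "tz": -30},
    {"tx": -8, "ty": -28, "tz": -30},
    {"tx": -8, "ty": -28, "tz": -30},
    {"tx": -8, "ty": -28, "tz": -30},
    {"tx": -8, "ty": -28, "tz": -30},
    {"tx": -8, "ty": -28, "tz": -30},
    {"ty": -28, "tz": -30},
    {"ty": -28, "tz": -30},
    {"ty": -28, "tz": -30},
    {"ty": -28, "tz": -30},
    {"ty": -28, "tz": -30},
    {"ty": -28, "tz": -30},
    {"ty": -28, "tz": -30},
    {"ty": -28, "tz": -30},
    {"ty": -28, "tz": -30},
    {"ty": -28, "tz": -30},
    {"ty": -28, "tz": -30},
    {"ty": -28, "tz": -30}
  ]
}}

```text
validation failed for argument at $.co...
```

```bash
python3 look.py b wrist
```

```text
{'clock': np.float64(1.45), 'q': array([ 1.274,  0.508, -0.238,  1.5  ,  0.126,  1.149, -0.155]), 'joint_velocities': array([ 0.001,  0.001,  0.   , -0.001, -0.   ,  0.   ,  0.001]), 'joint_efforts': array([ 0.0000e+00, -6.2036e+01, -2.1850e+00, -2.4996e+01,  1.4000e-02,
        3.0000e-03, -0.0000e+00]), 'position': array([ 0.244, -0.575,  0.231]), 'ee_rot': array([ 2.001,  0.408, -2.001]), 'force': array([-0.779,  0.057,  0.758]), 'ft_torque': array([ 0.003,  0.043, -0.008]), 'grip_width': np.float64(0.086)}
```

View pics/b_wrist.png

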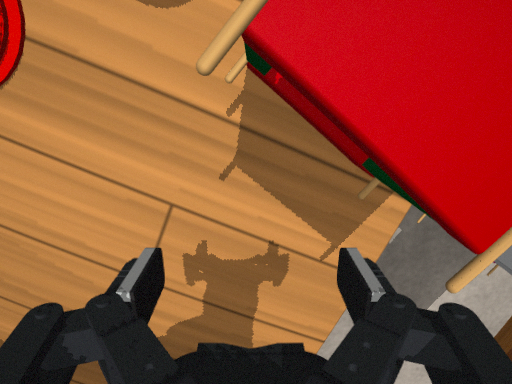

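The arm did not move, since the call was refused; I'll fill in every field. (Four pictures viewed; this one shows the start position.)

Call:
{"name": "jog_arm", "arguments": {
  "commands": [
    {"tx": -8, "ty": -28, "tz": -30, "turn": 0, "fingers": 100},
    {"tx": -8, "ty": -28, "tz": -30, "turn": 0, "fingers": 100},
    {"tx": -8, "ty": -28, "tz": -30, "turn": 0, "fingers": 100},
    {"tx": -8, "ty": -28, "tz": -30, "turn": 0, "fingers": 100},
    {"tx": -8, "ty": -28, "tz": -30, "turn": 0, "fingers": 100},
    {"tx": -8, "ty": -28, "tz": -30, "turn": 0, "fingers": 100},
    {"tx": -8, "ty": -28, "tz": -30, "turn": 0, "fingers": 100},
    {"tx": -8, "ty": -28, "tz": -30, "turn": 0, "fingers": 100},
    {"tx": 0, "ty": -28, "tz": -30, "turn": 0, "fingers": 100},
    {"tx": 0, "ty": -28, "tz": -30, "turn": 0, "fingers": 100},
    {"tx": 0, "ty": -28, "tz": -30, "turn": 0, "fingers": 100},
    {"tx": 0, "ty": -28, "tz": -30, "turn": 0, "fingers": 100},
    {"tx": 0, "ty": -28, "tz": -30, "turn": 0, "fingers": 100},
    {"tx": 0, "ty": -28, "tz": -30, "turn": 0, "fingers": 100},
    {"tx": 0, "ty": -28, "tz": -30, "turn": 0, "fingers": 100},
    {"tx": 0, "ty": -28, "tz": -30, "turn": 0, "fingers": 100},
    {"tx": 0, "ty": -28, "tz": -30, "turn": 0, "fingers": 100},
    {"tx": 0, "ty": -28, "tz": -30, "turn": 0, "fingers": 100},
    {"tx": 0, "ty": -28, "tz": -30, "turn": 0, "fingers": 100},
    {"tx": 0, "ty": -28, "tz": -30, "turn": 0, "fingers": 100}
  ]
}}

```text
clock: 3.12
position: [0.5828, 0.1744, 0.2957]
ee_rot: [2.017, 0.376, -2.003]
force: [0.8, -0.3, 0.3]
grip_width: 0.0856
```

```bash
python3 look.py c wrist
```

```text
wrist reel 0.91 [175. 236.] [0.5394 0.1775 0.    ]
wrist crank_knob 0.82 [239. 255.] [0.4942 0.1306 0.089 ]
wrist stop_post 0.81 [184. 174.] [0.5167 0.2508 0.066 ]
wrist stop_post 0.23 [237. 254.] [0.4847 0.1278 0.066 ]
wrist pawl_ball 0.86 [130. 264.] [0.6245 0.1718 0.092 ]
wrist pawl_ball 0.75 [381. 407.] [ 0.3462 -0.1934  0.092 ]
wrist small_crank_knob 0.87 [306. 432.] [ 0.4711 -0.176   0.062 ]
{'clock': np.float64(3.417), 'q': array([-0.004,  0.464, -0.537,  1.443,  0.252,  1.299, -1.755]), 'joint_velocities': array([ 0.022, -0.013,  0.005,  0.005, -0.002, -0.001, -0.   ]), 'joint_efforts': array([-1.4510e+00, -5.7276e+01, -6.0750e+00, -2.5964e+01, -2.2000e-02,
       -6.5000e-02, -8.0000e-03]), 'position': array([0.582, 0.171, 0.295]), 'ee_rot': array([ 2.016,  0.374, -2.004]), 'force': array([-0.217, -0.288,  0.603]), 'ft_torque': array([-0.005,  0.041, -0.006]), 'grip_width': np.float64(0.085)}
```

View pics/c_wrist.png

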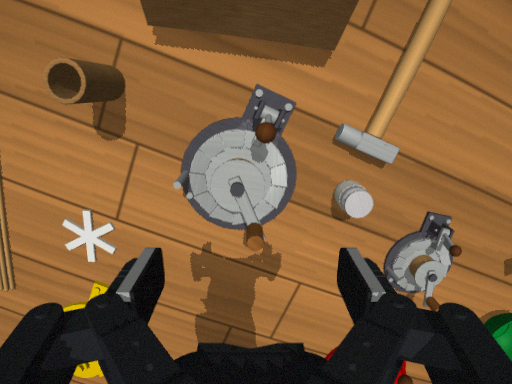

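```bash
cat > fit.py <<'E'
from h import *
from scipy.optimize import least_squares
P=[snap(n) for n in("scene","side","wrist")]
obs=[]
best={"crank_knob":[.4977,.136,.0895],"stop_post":[.52,.247,.066],"pawl_ball":[.622,.1755,.0937],"reel":[.54,.17,0]}
for p in P:
    for q in best:
        c=[]
        for d in optics.pinpoint(p,q):
            r=ray(p,d["location"]);e=np.linalg.norm(np.cross(np.array(best[q])-r[0],r[1]));c.append((e,r))
        if c and min(c,key=lambda t:t[0])[0]<.03: obs.append((q,)+min(c,key=lambda t:t[0])[1])
obs.append(("hub",)+ray(P[0],(268.3/384,244/512)));obs.append(("hub",)+ray(P[2],(188/384,237/512)))
def pts(v):
    cx,cy,ph,ca,le=v;c=np.array([cx,cy]);f=lambda r,a,z:np.r_[c+r*np.array([np.cos(a),np.sin(a)]),z]
    return {"reel":np.r_[c,0],"hub":np.r_[c,.068],"crank_knob":f(.06,ph+ca,.089),"stop_post":f(.077,ph+np.radians(130),.066),"pawl_ball":f(.1-.058*np.sin(le),ph,.036+.058*np.cos(le))}
W={"reel":.4}
def res(v):
    m=pts(v);return np.concatenate([W.get(q,1)*np.cross(m[q]-e,r)*1000 for q,e,r in obs])
s=least_squares(res,[.54,.17,-.2,3.9,.33],loss="soft_l1",f_scale=3)
print("c",s.x[:2].round(4),"phi,crank,lean",np.degrees(s.x[2:]).round(1));m=pts(s.x)
for q,e,r in obs: print(q,np.round(np.linalg.norm(np.cross(m[q]-e,r))*1000,1))
for q in m: print(q,m[q].round(4))
for q in best:
    t=[(e,r) for k,e,r in obs if k==q]
    if len(t)>1:print("tri",q,tri(t)[0].round(4),np.round(tri(t)[1],4))
np.save("fit.npy",s.x)
E
python3 fit.py
```

```text
c [0.5467 0.1764] phi,crank,lean [ -8.5 227.6  28.9]
crank_knob 6.9
stop_post 11.4
pawl_ball 6.3
reel 7.2
crank_knob 5.5
stop_post 4.7
pawl_ball 7.2
reel 8.8
crank_knob 3.3
stop_post 11.2
pawl_ball 5.4
reel 5.0
hub 4.3
hub 7.9
reel [0.5467 0.1764 0.    ]
hub [0.5467 0.1764 0.068 ]
crank_knob [0.5002 0.1386 0.089 ]
stop_post [0.5065 0.242  0.066 ]
pawl_ball [0.6179 0.1658 0.0868]
tri crank_knob [0.4955 0.1355 0.0875] [0.0035 0.0019 0.0029]
tri stop_post [0.5151 0.2433 0.0632] [0.0026 0.0066 0.005 ]
tri pawl_ball [0.6205 0.169  0.0797] [0.0013 0.0009 0.0004]
tri reel [0.5448 0.1704 0.0015] [0.0031 0.0023 0.0039]
```

```bash
sed -i 's/radians(130)/radians(110)/' fit.py; python3 fit.py
```

```text
c [0.5409 0.172 ] phi,crank,lean [ -2.1 221.2  21.1]
crank_knob 0.7
stop_post 10.3
pawl_ball 1.5
reel 2.0
crank_knob 3.4
stop_post 5.0
pawl_ball 3.2
reel 7.5
crank_knob 1.5
stop_post 1.5
pawl_ball 4.6
reel 4.7
hub 3.0
hub 0.6
reel [0.5409 0.172  0.    ]
hub [0.5409 0.172  0.068 ]
crank_knob [0.4943 0.1342 0.089 ]
stop_post [0.5173 0.2453 0.066 ]
pawl_ball [0.62   0.169  0.0901]
tri crank_knob [0.4925 0.1324 0.0861] [0.0009 0.0006 0.0004]
tri stop_post [0.5182 0.2461 0.0641] [0.0085 0.0065 0.0032]
tri pawl_ball [0.6208 0.1686 0.0874] [0.0032 0.0018 0.0036]
tri reel [0.5414 0.1719 0.0048] [0.0033 0.0054 0.0048]
```

Call:
{"name": "jog_arm", "arguments": {
  "commands": [
    {"tx": 24, "ty": 0, "tz": 0, "turn": 6, "fingers": 60},
    {"tx": 24, "ty": 0, "tz": 0, "turn": 6, "fingers": 60},
    {"tx": 24, "ty": 0, "tz": 0, "turn": 6, "fingers": 60},
    {"tx": 24, "ty": 0, "tz": 0, "turn": 6, "fingers": 60},
    {"tx": 0, "ty": 1, "tz": -19, "turn": 0, "fingers": 60},
    {"tx": 0, "ty": 1, "tz": -19, "turn": 0, "fingers": 60},
    {"tx": 0, "ty": 0, "tz": 0, "turn": 0, "fingers": 60},
    {"tx": 0, "ty": 0, "tz": 0, "turn": 0, "fingers": 60}
  ]
}}

```text
clock: 5.58
position: [0.6206, 0.1681, 0.1958]
ee_rot: [-2.203, 0.074, 2.187]
force: [-0.1, 0.6, -1.0]
grip_width: 0.0514
```

```bash
cat > tgt.py <<'E'
from h import *
import sys
def go(t):
    s=telemetry.state();M=R.from_rotvec(s["ee_rot"]).as_matrix()
    print("tcp",np.round(s["position"],4),"y",M[:,1].round(3),"z",M[:,2].round(3),"F",np.round(s["force"],1),"w",round(s["grip_width"],4),"t",s["clock"])
    print("delta",t,(M.T@(np.array(t)-s["position"])*1000).round(1))
E
python3 fit.py; python3 -c "
from tgt import *
go([.62,.169,.071]);cv2.imwrite('pics/d.png',snap('wrist')['frame'])"
```

```text
c [0.5398 0.1734] phi,crank,lean [ -1.2 225.5  20.6]
crank_knob 2.8
stop_post 6.3
pawl_ball 6.4
reel 2.5
crank_knob 5.6
stop_post 9.9
pawl_ball 3.0
reel 3.0
crank_knob 1.2
pawl_ball 3.4
reel 2.0
hub 2.4
hub 72.4
reel [0.5398 0.1734 0.    ]
hub [0.5398 0.1734 0.068 ]
crank_knob [0.4968 0.1315 0.089 ]
stop_post [0.515  0.2463 0.066 ]
pawl_ball [0.6194 0.1717 0.0903]
tri crank_knob [0.4944 0.1295 0.0845] [0.0027 0.0008 0.0025]
tri stop_post [0.51   0.2444 0.0576] [0.005 0.005]
tri pawl_ball [0.6197 0.1693 0.0888] [0.0052 0.0033 0.003 ]
tri reel [0.5403 0.1731 0.0021] [0.0025 0.0015 0.0024]
tcp [0.6206 0.1678 0.1964] y [-0.059 -0.998  0.008] z [-0.998  0.059 -0.009] F [ 0.6 -0.1 -0.8] w 0.0514 t 6.3333
delta [0.62, 0.169, 0.071] [125.3  -2.1   1.8]
```

View pics/d.png

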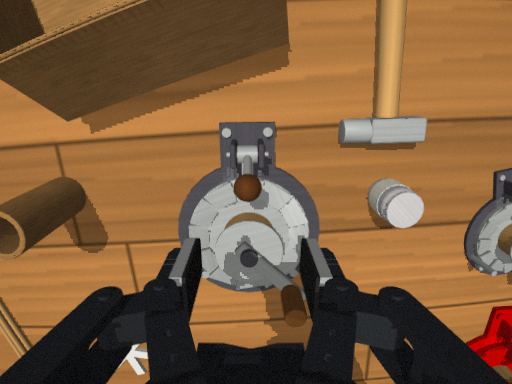

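Call:
{"name": "jog_arm", "arguments": {
  "commands": [
    {"tx": 32, "ty": -2, "tz": 0, "turn": 0, "fingers": 60},
    {"tx": 32, "ty": 0, "tz": 0, "turn": 0, "fingers": 60},
    {"tx": 32, "ty": 0, "tz": 0, "turn": 0, "fingers": 60},
    {"tx": 26, "ty": 0, "tz": 0, "turn": 0, "fingers": 60},
    {"tx": 2, "ty": 0, "tz": 0, "turn": 0, "fingers": 60}
  ]
}}

```text
clock: 6.8
position: [0.6251, 0.1701, 0.0719]
ee_rot: [-2.212, 0.071, 2.174]
force: [-0.7, -1.5, -0.4]
grip_width: 0.0512
```

```bash
python3 -c "
from tgt import *
go([.6205,.1705,.071]);p=snap('wrist');cv2.imwrite('pics/e.png',p['frame'])
for d in optics.pinpoint(p,'pawl_ball')[:2]: print(d,at(p,d['location'],.09))"
```

```text
tcp [0.6251 0.1701 0.0719] y [-0.06  -0.998  0.004] z [-0.998  0.06  -0.018] F [-0.7 -1.5 -0.4] w 0.0512 t 6.8
delta [0.6205, 0.1705, 0.071] [ 0.8 -0.1  4.7]
{'location': [0.7081, 0.4945], 'score': 0.95} [0.62365289 0.16912435 0.09      ]
```

View pics/e.png

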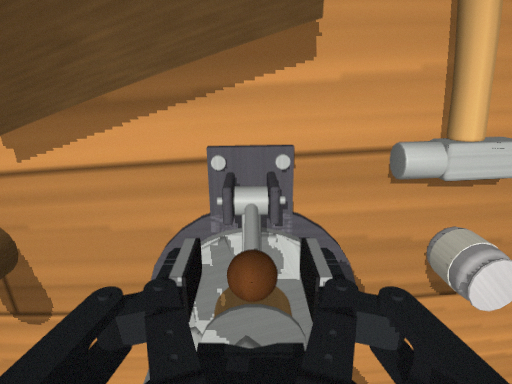

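Picture 7: the ball at (252,275) sits between the pads. Closing on it.

Call:
{"name": "jog_arm", "arguments": {
  "commands": [
    {"tx": 0, "ty": 0, "tz": 2, "turn": 0, "fingers": 0},
    {"tx": 0, "ty": 0, "tz": 0, "turn": 0, "fingers": 0},
    {"tx": 0, "ty": 0, "tz": 0, "turn": 0, "fingers": 0},
    {"tx": 0, "ty": 0, "tz": 0, "turn": 0, "fingers": 0},
    {"tx": 0, "ty": 0, "tz": 0, "turn": 0, "fingers": 0},
    {"tx": 0, "ty": 0, "tz": 0, "turn": 0, "fingers": 0}
  ],
  "newtons": 25
}}

```text
clock: 7.4
position: [0.6279, 0.1694, 0.0802]
ee_rot: [-2.222, 0.072, 2.16]
force: [2.2, 0.9, -11.5]
grip_width: 0.0223
```

```bash
python3 -c "
from tgt import *
go([.6205,.1705,.071]);p=snap('wrist');cv2.imwrite('pics/f.png',p['frame'])
go([.6205,.1705,.071]);print(telemetry.state()['q'])"
```

```text
tcp [0.6279 0.1694 0.0802] y [-0.062 -0.998  0.003] z [-0.998  0.062 -0.028] F [  2.2   0.9 -11.5] w 0.0223 t 7.4
delta [0.6205, 0.1705, 0.071] [ 9.  -0.7  7.7]
tcp [0.6279 0.1694 0.0802] y [-0.062 -0.998  0.003] z [-0.998  0.062 -0.028] F [  2.6  -0.1 -12.5] w 0.0226 t 7.45
delta [0.6205, 0.1705, 0.071] [ 9.  -0.6  7.8]
[-0.09667272  0.68845955 -0.35853069  1.63886004  0.32164779  0.84712975
 -2.22258705]
```

View pics/f.png

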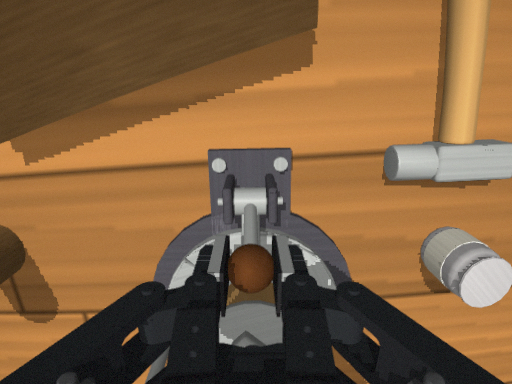

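Call:
{"name": "jog_arm", "arguments": {
  "commands": [
    {"tx": 0, "ty": 0, "tz": -7, "turn": 0, "fingers": 0},
    {"tx": -1, "ty": 0, "tz": -7, "turn": 0, "fingers": 0},
    {"tx": 0, "ty": 0, "tz": -7, "turn": 0, "fingers": 0},
    {"tx": 1, "ty": 0, "tz": -7, "turn": 0, "fingers": 0},
    {"tx": 2, "ty": 0, "tz": -7, "turn": 0, "fingers": 0}
  ]
}}

```text
clock: 7.87
position: [0.6632, 0.1677, 0.082]
ee_rot: [-2.22, 0.071, 2.165]
force: [-3.1, 0.3, -4.2]
grip_width: 0.0221
```

Call:
{"name": "jog_arm", "arguments": {
  "commands": [
    {"tx": 2, "ty": 0, "tz": -6, "turn": 0, "fingers": 0},
    {"tx": 3, "ty": 0, "tz": -6, "turn": 0, "fingers": 0},
    {"tx": 3, "ty": 0, "tz": -6, "turn": 0, "fingers": 0},
    {"tx": 0, "ty": 0, "tz": 0, "turn": 0, "fingers": 0}
  ]
}}

```text
clock: 8.2
position: [0.6853, 0.1666, 0.0739]
ee_rot: [-2.221, 0.071, 2.162]
force: [-1.3, -0.5, -1.4]
grip_width: 0.0207
```

```bash
python3 -c "
from tgt import *
go([.672,.1675,.0645]);p=snap('wrist')
for n in ('wrist','side','scene'):
  p=snap(n)
  for d in optics.pinpoint(p,'pawl_ball')[:4]: print(n,round(d['score'],2),at(p,d['location'],.0835).round(4))"
```

```text
tcp [0.6853 0.1666 0.0739] y [-0.062 -0.998  0.003] z [-0.998  0.062 -0.027] F [-1.3 -0.5 -1.4] w 0.0207 t 8.2
delta [0.672, 0.1675, 0.0645] [ 9.1 -0.1 13.6]
side 0.72 [0.2209 0.3021 0.0835]
side 0.63 [ 0.3438 -0.1947  0.0835]
side 0.52 [0.6612 0.1719 0.0835]
scene 0.56 [0.2176 0.2995 0.0835]
scene 0.4 [0.6663 0.1722 0.0835]
```

Call:
{"name": "jog_arm", "arguments": {
  "commands": [
    {"tx": 0, "ty": 0, "tz": 0, "turn": 0, "fingers": 60},
    {"tx": 0, "ty": 0, "tz": 0, "turn": 0, "fingers": 60},
    {"tx": 0, "ty": 0, "tz": 0, "turn": 0, "fingers": 60},
    {"tx": 0, "ty": 0, "tz": 0, "turn": 0, "fingers": 60},
    {"tx": -20, "ty": 0, "tz": 0, "turn": 0, "fingers": 60},
    {"tx": -30, "ty": 0, "tz": 0, "turn": 0, "fingers": 60},
    {"tx": -30, "ty": 0, "tz": 0, "turn": 0, "fingers": 60},
    {"tx": -40, "ty": 0, "tz": 0, "turn": 0, "fingers": 60},
    {"tx": 0, "ty": 0, "tz": 20, "turn": 0, "fingers": 60},
    {"tx": 0, "ty": 0, "tz": 0, "turn": 0, "fingers": 60}
  ]
}}

```text
clock: 9.38
position: [0.6593, 0.1695, 0.1991]
ee_rot: [-2.22, 0.068, 2.166]
force: [-0.5, 0.9, -1.8]
grip_width: 0.0512
```

```bash
cat > ck.py <<'E'
from tgt import *
c=np.load("fit.npy")[:2]
for n in ('wrist','side','scene'):
  p=snap(n);cv2.imwrite(f'pics/{sys.argv[1]}_{n}.png',p['frame'])
  for q,z in(('pawl_ball',.0835),('crank_knob',.089),('stop_post',.066)):
    for d in optics.pinpoint(p,q)[:4]:
      x=at(p,d['location'],z)
      if np.linalg.norm(x[:2]-[.54,.172])<.18: print(n,q,round(d['score'],2),x.round(4),"ang",np.degrees(np.arctan2(x[1]-.172,x[0]-.5405)).round(1))
go([.5,.13,.2])
E
python3 ck.py g
```

```text
wrist pawl_ball 0.87 [0.6768 0.1658 0.0835] ang -2.6
wrist crank_knob 0.63 [0.4964 0.1335 0.089 ] ang -138.8
side pawl_ball 0.46 [0.6678 0.169  0.0835] ang -1.3
side crank_knob 0.69 [0.5005 0.1356 0.089 ] ang -137.7
side stop_post 0.91 [0.5122 0.2482 0.066 ] ang 110.4
scene pawl_ball 0.56 [0.6735 0.1646 0.0835] ang -3.2
scene crank_knob 0.74 [0.4923 0.1375 0.089 ] ang -144.4
scene stop_post 0.87 [0.5216 0.2548 0.066 ] ang 102.9
tcp [0.6619 0.1682 0.1971] y [-0.061 -0.998  0.003] z [-0.998  0.061 -0.025] F [0.4 0.3 0.4] w 0.0512 t 9.9833
delta [0.5, 0.13, 0.2] [ -6.7  48.  159.2]
```

View pics/g_wrist.png

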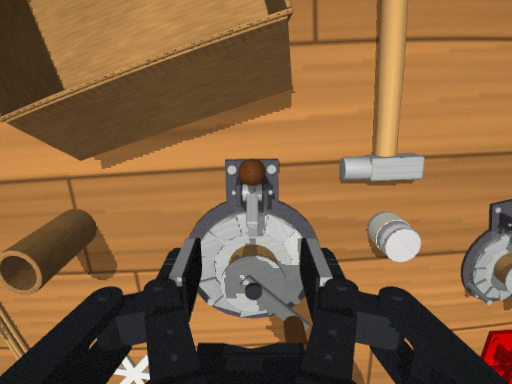

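Call:
{"name": "jog_arm", "arguments": {
  "commands": [
    {"tx": 0, "ty": 9, "tz": 33, "turn": 0, "fingers": 60},
    {"tx": 0, "ty": 9, "tz": 33, "turn": 0, "fingers": 60},
    {"tx": 0, "ty": 9, "tz": 33, "turn": 0, "fingers": 60},
    {"tx": 0, "ty": 9, "tz": 33, "turn": 0, "fingers": 60},
    {"tx": 0, "ty": 8, "tz": 33, "turn": 0, "fingers": 60},
    {"tx": 0, "ty": 0, "tz": 0, "turn": 0, "fingers": 60},
    {"tx": 0, "ty": 0, "tz": 0, "turn": 0, "fingers": 60}
  ]
}}

```text
clock: 10.57
position: [0.4864, 0.1324, 0.1891]
ee_rot: [-2.216, 0.073, 2.169]
force: [1.2, -0.4, -0.8]
grip_width: 0.0513
```

```bash
python3 ck.py h; python3 -c "
from tgt import *
go([.495,.1345,.078])"
```

```text
wrist crank_knob 0.82 [0.4952 0.1358 0.089 ] ang -141.4
wrist stop_post 0.94 [0.5177 0.2476 0.066 ] ang 106.8
side pawl_ball 0.59 [0.6776 0.1693 0.0835] ang -1.1
side crank_knob 0.89 [0.4997 0.1376 0.089 ] ang -139.9
side crank_knob 0.73 [0.4644 0.2124 0.089 ] ang 152.0
side stop_post 0.63 [0.5208 0.2371 0.066 ] ang 106.8
scene pawl_ball 0.86 [0.6741 0.1649 0.0835] ang -3.0
scene crank_knob 0.83 [0.4917 0.1299 0.089 ] ang -139.2
scene stop_post 0.68 [0.521  0.2478 0.066 ] ang 104.5
tcp [0.4874 0.1328 0.1885] y [-0.062 -0.998  0.004] z [-0.998  0.062 -0.02 ] F [-0.3 -0.9 -0. ] w 0.0514 t 11.1667
delta [0.5, 0.13, 0.2] [-11.3   2.1 -13. ]
tcp [0.4874 0.1328 0.1885] y [-0.062 -0.998  0.004] z [-0.998  0.062 -0.02 ] F [-0.3 -0.9 -0. ] w 0.0514 t 11.1667
delta [0.495, 0.1345, 0.078] [110.6  -2.5  -5.2]
```

View pics/h_wrist.png

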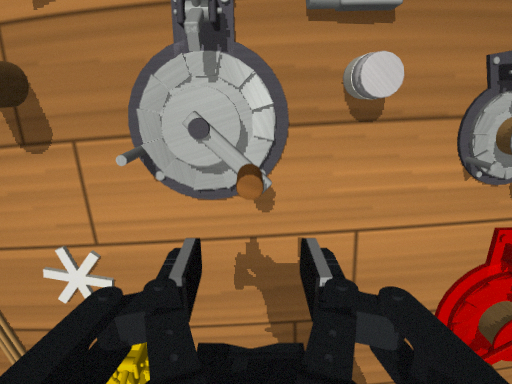

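Call:
{"name": "jog_arm", "arguments": {
  "commands": [
    {"tx": 27, "ty": -2, "tz": -5, "turn": 0, "fingers": 60},
    {"tx": 28, "ty": 0, "tz": 0, "turn": 0, "fingers": 60},
    {"tx": 28, "ty": 0, "tz": 0, "turn": 0, "fingers": 60},
    {"tx": 27, "ty": 0, "tz": 0, "turn": 0, "fingers": 60},
    {"tx": 0, "ty": 0, "tz": 0, "turn": 0, "fingers": 60}
  ]
}}

```text
clock: 11.58
position: [0.4987, 0.1353, 0.0773]
ee_rot: [-2.221, 0.07, 2.159]
force: [-0.7, -0.1, 0.2]
grip_width: 0.0513
```

```bash
python3 ck.py i; python3 -c "
from tgt import *
go([.495,.1345,.078])"
```

```text
wrist crank_knob 0.84 [0.4969 0.132  0.089 ] ang -137.4
wrist stop_post 0.66 [0.5179 0.2456 0.066 ] ang 107.1
side pawl_ball 0.52 [0.6735 0.1723 0.0835] ang 0.1
side crank_knob 0.83 [0.4895 0.1387 0.089 ] ang -146.9
side stop_post 0.61 [0.5132 0.2456 0.066 ] ang 110.3
scene pawl_ball 0.64 [0.671  0.1668 0.0835] ang -2.3
scene crank_knob 0.63 [0.4916 0.1363 0.089 ] ang -143.8
scene stop_post 0.59 [0.5253 0.2505 0.066 ] ang 101.0
tcp [0.5011 0.1361 0.0818] y [-0.063 -0.998 -0.002] z [-0.997  0.063 -0.035] F [ 0.4 -0.1  1.2] w 0.0512 t 12.1833
delta [0.5, 0.13, 0.2] [-118.1    6.    -3.5]
tcp [0.5011 0.1361 0.0818] y [-0.063 -0.998 -0.002] z [-0.997  0.063 -0.035] F [ 0.4 -0.1  1.2] w 0.0512 t 12.1833
delta [0.495, 0.1345, 0.078] [3.6 2.  6.1]
```

Call:
{"name": "jog_arm", "arguments": {
  "commands": [
    {"tx": 5, "ty": 1, "tz": 5, "turn": 0, "fingers": 0},
    {"tx": 1, "ty": 0, "tz": 0, "turn": 0, "fingers": 0},
    {"tx": 1, "ty": 0, "tz": 0, "turn": 0, "fingers": 0},
    {"tx": 1, "ty": 0, "tz": 0, "turn": 0, "fingers": 0},
    {"tx": 0, "ty": 0, "tz": 0, "turn": 0, "fingers": 0},
    {"tx": 0, "ty": 0, "tz": 0, "turn": 0, "fingers": 0}
  ],
  "newtons": 30
}}

```text
clock: 12.68
position: [0.4965, 0.1347, 0.0755]
ee_rot: [-2.231, 0.07, 2.146]
force: [1.4, 0.4, -3.3]
grip_width: 0.0209
```

```bash
python3 ck.py j|grep crank; python3 -c "
from tgt import *
go([.495,.1345,.078]);c=np.array([.5405,.172]);M=R.from_rotvec(telemetry.state()['ee_rot']).as_matrix()
a=np.radians(np.r_[220:117:-6j][:0] if 0 else np.arange(220,111,-6));P=np.c_[c[0]+.06*np.cos(a),c[1]+.06*np.sin(a),0*a]
print((np.diff(P,axis=0)*1000@M).round(1))"
```

```text
wrist crank_knob 0.65 [0.4949 0.1344 0.089 ] ang -140.5
side crank_knob 0.73 [0.4956 0.1398 0.089 ] ang -144.3
scene crank_knob 0.57 [0.499  0.1387 0.089 ] ang -141.3
tcp [0.4965 0.1347 0.0755] y [-0.064 -0.998 -0.001] z [-0.997  0.064 -0.039] F [ 0.5  0.4 -0.1] w 0.021 t 13.2833
delta [0.495, 0.1345, 0.078] [-2.6  0.3  1.4]
[[-0.2 -4.8  4.1]
 [-0.1 -5.2  3.6]
 [-0.1 -5.5  3. ]
 [-0.1 -5.8  2.4]
 [-0.1 -6.   1.8]
 [-0.  -6.2  1.2]
 [-0.  -6.3  0.5]
 [ 0.  -6.3 -0.1]
 [ 0.  -6.2 -0.8]
 [ 0.1 -6.1 -1.4]
 [ 0.1 -5.9 -2.1]
 [ 0.1 -5.7 -2.7]
 [ 0.1 -5.4 -3.3]
 [ 0.2 -5.  -3.8]
 [ 0.2 -4.6 -4.3]
 [ 0.2 -4.1 -4.8]
 [ 0.2 -3.6 -5.2]
 [ 0.2 -3.  -5.5]]
```

Held with a 21 mm opening. First part of the arc.

Call:
{"name": "jog_arm", "arguments": {
  "commands": [
    {"tx": 0, "ty": -4.8, "tz": 4.1, "turn": 0, "fingers": 0},
    {"tx": 0, "ty": -5.2, "tz": 3.6, "turn": 0, "fingers": 0},
    {"tx": 0, "ty": -5.5, "tz": 3, "turn": 0, "fingers": 0},
    {"tx": 0, "ty": -5.8, "tz": 2.4, "turn": 0, "fingers": 0},
    {"tx": 0, "ty": -6, "tz": 1.8, "turn": 0, "fingers": 0},
    {"tx": 0, "ty": -6.2, "tz": 1.2, "turn": 0, "fingers": 0}
  ]
}}

```text
clock: 13.78
position: [0.4824, 0.1708, 0.0754]
ee_rot: [-2.233, 0.074, 2.143]
force: [4.7, -1.0, -1.4]
grip_width: 0.0212
```

```bash
python3 ck.py k|egrep "crank|tcp"
```

```text
wrist crank_knob 0.65 [0.4813 0.1719 0.089 ] ang -179.9
side crank_knob 0.81 [0.4846 0.1802 0.089 ] ang 171.7
scene crank_knob 0.8 [0.4828 0.1764 0.089 ] ang 175.6
tcp [0.4826 0.1697 0.0754] y [-0.067 -0.998 -0.   ] z [-0.997  0.067 -0.041] F [ 1.6  0.6 -0.2] w 0.0212 t 14.3833
```

Call:
{"name": "jog_arm", "arguments": {
  "commands": [
    {"tx": 0, "ty": -6.3, "tz": 0.5, "turn": 0, "fingers": 0},
    {"tx": 0, "ty": -6.3, "tz": -0.1, "turn": 0, "fingers": 0},
    {"tx": 0, "ty": -6.2, "tz": -0.8, "turn": 0, "fingers": 0},
    {"tx": 0, "ty": -6.1, "tz": -1.4, "turn": 0, "fingers": 0},
    {"tx": 0, "ty": -5.9, "tz": -2.1, "turn": 0, "fingers": 0},
    {"tx": 0, "ty": -5.7, "tz": -2.7, "turn": 0, "fingers": 0}
  ]
}}

```text
clock: 14.88
position: [0.4913, 0.2046, 0.0754]
ee_rot: [-2.23, 0.085, 2.146]
force: [2.6, -3.3, 0.8]
grip_width: 0.0211
```

```bash
python3 ck.py l|egrep "crank|tcp"
```

```text
wrist crank_knob 0.77 [0.4889 0.2044 0.089 ] ang 147.9
wrist crank_knob 0.46 [0.5255 0.2408 0.089 ] ang 102.3
side crank_knob 0.95 [0.4923 0.2066 0.089 ] ang 144.3
scene crank_knob 0.86 [0.4872 0.1991 0.089 ] ang 153.1
tcp [0.4909 0.204  0.0755] y [-0.071 -0.997  0.005] z [-0.997  0.071 -0.038] F [ 2.   0.  -1.3] w 0.021 t 15.4833
```

Call:
{"name": "jog_arm", "arguments": {
  "commands": [
    {"tx": 0, "ty": -5.4, "tz": -3.3, "turn": 0, "fingers": 0},
    {"tx": 0, "ty": -5.2, "tz": -3.8, "turn": 0, "fingers": 0},
    {"tx": 0, "ty": -4.8, "tz": -4.3, "turn": 0, "fingers": 0},
    {"tx": 0, "ty": -4.4, "tz": -4.8, "turn": 0, "fingers": 0},
    {"tx": 0, "ty": -4, "tz": -5.2, "turn": 0, "fingers": 0}
  ]
}}

```text
clock: 15.9
position: [0.5126, 0.2254, 0.0754]
ee_rot: [-2.226, 0.091, 2.154]
force: [-0.3, -3.6, 0.2]
grip_width: 0.0212
```

```bash
python3 ck.py m|egrep "crank|tcp"
```

```text
wrist crank_knob 0.83 [0.5118 0.2251 0.089 ] ang 118.4
side crank_knob 0.88 [0.5124 0.225  0.089 ] ang 117.9
tcp [0.512  0.225  0.0755] y [-0.072 -0.997  0.009] z [-0.997  0.072 -0.033] F [ 1.3 -0.3 -2.9] w 0.0215 t 16.5
```

Call:
{"name": "jog_arm", "arguments": {
  "commands": [
    {"tx": 0, "ty": -2.1, "tz": -3.4, "turn": 0, "fingers": 0},
    {"tx": 0, "ty": -2.1, "tz": -3.4, "turn": 0, "fingers": 0},
    {"tx": 0, "ty": -2, "tz": -4, "turn": 0, "fingers": 0}
  ]
}}

```text
clock: 16.75
position: [0.5151, 0.2267, 0.0752]
ee_rot: [-2.215, 0.102, 2.175]
force: [-16.8, -6.7, 16.5]
grip_width: 0.0212
```

Call:
{"name": "jog_arm", "arguments": {
  "commands": [
    {"tx": 0, "ty": 0, "tz": 0, "turn": 0, "fingers": 50},
    {"tx": 0, "ty": 0, "tz": 0, "turn": 0, "fingers": 50},
    {"tx": 0, "ty": 0, "tz": 0, "turn": 0, "fingers": 50},
    {"tx": 0, "ty": 0, "tz": 0, "turn": 0, "fingers": 50},
    {"tx": -15, "ty": 0, "tz": 0, "turn": 0, "fingers": 50},
    {"tx": -30, "ty": 0, "tz": 0, "turn": 0, "fingers": 50},
    {"tx": -40, "ty": 0, "tz": 0, "turn": 0, "fingers": 50},
    {"tx": -40, "ty": 0, "tz": 0, "turn": 0, "fingers": 50},
    {"tx": 0, "ty": 0, "tz": -35, "turn": 0, "fingers": 50},
    {"tx": 0, "ty": 0, "tz": -35, "turn": 0, "fingers": 50},
    {"tx": 0, "ty": 0, "tz": 0, "turn": 0, "fingers": 50}
  ]
}}

```text
clock: 17.67
position: [0.5842, 0.2288, 0.21]
ee_rot: [-2.219, 0.09, 2.173]
force: [-0.7, -1.4, -0.5]
grip_width: 0.0425
```

```bash
python3 ck.py n; python3 -c "
from h import *
cv2.imwrite('pics/n2.png',np.hstack([cv2.resize(cv2.imread('pics/n_wrist.png')[:300],(400,234)),cv2.resize(cv2.imread('pics/n_scene.png')[225:345,150:355],(400,234))]))"
```

```text
wrist pawl_ball 0.92 [0.6738 0.1685 0.0835] ang -1.5
wrist pawl_ball 0.41 [0.5699 0.1856 0.0835] ang 24.9
wrist crank_knob 0.83 [0.5124 0.2272 0.089 ] ang 116.9
side pawl_ball 0.71 [0.6691 0.1603 0.0835] ang -5.2
side crank_knob 0.6 [0.5073 0.2287 0.089 ] ang 120.4
side stop_post 0.9 [0.5122 0.2299 0.066 ] ang 116.1
scene pawl_ball 0.75 [0.5056 0.2283 0.0835] ang 121.8
scene pawl_ball 0.68 [0.6722 0.1686 0.0835] ang -1.5
scene crank_knob 0.62 [0.5091 0.2211 0.089 ] ang 122.6
scene stop_post 0.86 [0.5259 0.2498 0.066 ] ang 100.6
tcp [0.5778 0.23   0.2084] y [-0.061 -0.998  0.018] z [-0.998  0.061 -0.015] F [-0.5 -0.6 -0.4] w 0.0428 t 18.2667
delta [0.5, 0.13, 0.2] [  9.3 104.4  71.7]
```

View pics/n2.png

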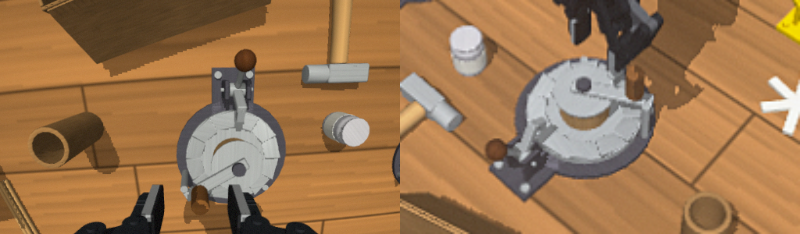

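Picture 11 shows the ball thrown over the hinge plate at about (245,60), the crank arm touching the post at about (190,190), and the gripper clear.

```bash
python3 -c "
from bench import job
print(job.sign_off())"
```

```text
the job is handed in; nothing more can be done
None
```

The job is done and handed in at about 18 s of the 45 s allowed. The sign-off gives no verdict, so what follows rests on my own checks.

**What I did**
- **Pawl:** I pinched the ball on the large grey reel's pawl handle, threw it over away from the reel, and let go.
- **Crank:** I gripped the crank handle and led it about 102° clockwise. At the end it moved only about 3 mm of the 12 mm commanded, with about 17–18 N pushing back sideways. I took that as the arm being against the post, then opened the fingers and lifted clear.

**Last checks**
- **Pawl lifted:** the ball measured x ≈ 0.67 m in all three views, against 0.673 expected when thrown over. It stayed there through the cranking.
- **Crank at the stop:** the wrist view put it at about 117° in the world, and about 118° was expected. The final picture shows the arm touching the post.
- **Smaller reel:** I never went near it, but I did not measure it again at the end.

**Disagreements**
- **Crank angle:** the side and scene cameras read the final angle a few degrees differently, at 120° and 123°. The network's fixes on the stop post also scattered by up to about 20 mm.
- **Post angle:** I first took the post to be at 130° from the reel's +x. The measurements didn't fit that, and they did fit 110°.
- **Lift while gripping:** the tool rose about 8 mm while closing on the pawl ball, with about 12 N on the wrist, and this did no visible harm.

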